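Size a roller collar on the taper gauge and sort it

TASK

Find the bore size of the steel collar that lies on the black mat: slide it gently down the taper gauge on the bench until it stops, press it lightly home with a few newtons so that it sits level, never forcing it (stay below 15 N), and see in which marked band its lower edge has stopped. Then draw it off and set it down flat in the matching compartment of the sorting tray: top band, the smallest bore, in the compartment whose card has one bar (left end as the robot sees it); second band in the middle one with two bars; third band in the one with three bars. Do not drop the collar, and leave the two collars in the carton and the other things on the bench where they are.

Things in the scene. Friction and masses are not known exactly. Their poses are not given: they have to be found in the camera images.
- collar_a_mid (a point): steel collar, a plain ring, outside diameter 44 mm, 16 mm high, about 140 g, lying flat. The three collars have bores of about 19, 22 and 25 mm; which has which is not told. One lies on the mat, the other two in the goods-in carton. Point: its centre, on the axis, half-way up (8 mm above its underside); z along its axis
- collar_b_mid (a point): steel collar, a plain ring, outside diameter 44 mm, 16 mm high, about 140 g, lying flat. The three collars have bores of about 19, 22 and 25 mm; which has which is not told. One lies on the mat, the other two in the goods-in carton. Point: its centre, on the axis, half-way up (8 mm above its underside); z along its axis
- collar_c_mid (a point): steel collar, a plain ring, outside diameter 44 mm, 16 mm high, about 140 g, lying flat. The three collars have bores of about 19, 22 and 25 mm; which has which is not told. One lies on the mat, the other two in the goods-in carton. Point: its centre, on the axis, half-way up (8 mm above its underside); z along its axis
- gauge: taper gauge bolted to the bench: plate 110 x 90 x 10 mm, boss, flange 42 mm in diameter up to 30 mm height, then a polished, oiled upright steel cone, 30.8 mm in diameter at 30 mm height, falling evenly to 16 mm at 104 mm (radius 1 mm less per 10 mm of height). Three bands, parted by thin black grooves at 92.5, 77.5, 62.5 and 47.5 mm height. Origin: centre of the plate's underside; z up the cone's axis
- gauge_tip (a point): top of the cone's blunt nose (8 mm in diameter, widening to 16 mm within 6 mm), on its axis, 110 mm above the bench. A collar held 1 mm off the axis stops about 10 mm too high: ease it sideways as the cone pushes it, or let it centre itself. The wedge multiplies the push: the collar bears on the cone with 3 to 4 times it, up to 10 times when rammed. Pressed home it sticks slightly and needs a small pull to come off
- band_1 (a point): middle of the top band, a point on the cone's axis 85 mm above the bench; the lower edge of a collar of 19 mm bore, centred and level, stops here, within about 2 mm
- band_2 (a point): middle of the second band, on the axis, 70 mm above the bench; the lower edge of a collar of 22 mm bore stops here, within about 2 mm
- band_3 (a point): middle of the third band, on the axis, 55 mm above the bench; the lower edge of a collar of 25 mm bore stops here, within about 2 mm
- mat: black rubber mat, 120 x 120 mm, 4 mm thick, fixed; origin at the centre of its underside. The collar to be sized lies on it
- carton_in (a point): centre of the inner floor (4 mm above the bench) of the goods-in carton, a low open cardboard box 160 x 100 mm (x, y), 45 mm high, fixed; the two collars in it are not to be touched
- tray: grey sorting tray, fixed, 118 mm (its x) by 250 mm (its y), rim 32 mm high, dividers 28 mm high, floor and walls 4 mm thick, three compartments side by side along its y, each 110 mm (x) by 78 mm (y) inside; a sloping white card in front of each (on the tray's -x side) has one, two or three black bars. Origin: centre of its underside; yaw varies
- bin_1 (a point): centre of the inner floor of the compartment with one bar (the +y end of the tray, robot's left), for the top band (bore 19); 4 mm above the bench; axes as the tray's
- bin_2 (a point): centre of the inner floor of the middle compartment with two bars, for the second band (bore 22)
- bin_3 (a point): centre of the inner floor of the compartment with three bars (the -y end), for the third band (bore 25)
- grease_tin: bystander: small metal tin, 44 mm diameter, 32 mm high, behind (+x of) the gauge; origin at the centre of its underside
- stubby: bystander: short screwdriver 100 mm long, 26 mm thick, lying crosswise in front (-x) of the mat; origin under its middle, x along it
- tape_roll: bystander: roll of brown packing tape lying flat, 100 mm diameter, 48 mm high; origin at the centre of its underside
- wrench: bystander: flat spanner 170 mm long, 8 mm high, in front of the tray; origin under its middle, x along it
- oil_bottle: bystander: white bottle, 52 mm diameter, 140 mm high; origin at the centre of its underside
- calculator: bystander: desk calculator 135 x 78 x 17 mm lying flat; origin at the centre of its underside
- screw_jar: bystander: jar, 64 mm diameter, 75 mm high; origin at the centre of its underside
Mind the look-alikes: they are no part of the job. What is shaped like the part that bears collar_a_mid but orange or pink is not meant.

How it is judged:
On the way:
1. the collar sits level on the gauge, centred within 3 mm, its lower edge within 6 mm of the middle of its band, wedged home with over 10 N of contact force (the wedge gives 3 times the push or more) (((z of collar_c_mid in the frame of gauge between 0.087 and 0.099 m and horizontal distance between collar_c_mid and gauge_tip below 0.003 m and angle between collar_c_mid's own z axis and vertical below 0.08 rad and contact force between collar_c and gauge above 10 N) or (z of collar_a_mid in the frame of gauge between 0.072 and 0.084 m and horizontal distance between collar_a_mid and gauge_tip below 0.003 m and angle between collar_a_mid's own z axis and vertical below 0.08 rad and contact force between collar_a and gauge above 10 N) or (z of collar_b_mid in the frame of gauge between 0.057 and 0.069 m and horizontal distance between collar_b_mid and gauge_tip below 0.003 m and angle between collar_b_mid's own z axis and vertical below 0.08 rad and contact force between collar_b and gauge above 10 N))), for 0.2 s.
At the end, for the whole second after the job is handed in: the collar that lay on the mat lies flat (within 0.12 rad), released and at rest on the floor of the compartment for its bore (centre within 50 mm in the tray's x and 35 mm in its y of the compartment's centre), and the other two collars are in the carton (((x of collar_c_mid in the frame of bin_1 between -0.05 and 0.05 m and y of collar_c_mid in the frame of bin_1 between -0.035 and 0.035 m and z of collar_c_mid in the frame of bin_1 below 0.013 m and angle between collar_c_mid's own z axis and vertical below 0.12 rad and linear speed of collar_c below 0.02 m/s and horizontal distance between each of collar_a_mid, collar_b_mid and carton_in below 0.1 m and height (world z) of each of collar_a_mid, collar_b_mid below 0.035 m) or (x of collar_a_mid in the frame of bin_2 between -0.05 and 0.05 m and y of collar_a_mid in the frame of bin_2 between -0.035 and 0.035 m and z of collar_a_mid in the frame of bin_2 below 0.013 m and angle between collar_a_mid's own z axis and vertical below 0.12 rad and linear speed of collar_a below 0.02 m/s and horizontal distance between each of collar_c_mid, collar_b_mid and carton_in below 0.1 m and height (world z) of each of collar_c_mid, collar_b_mid below 0.035 m) or (x of collar_b_mid in the frame of bin_3 between -0.05 and 0.05 m and y of collar_b_mid in the frame of bin_3 between -0.035 and 0.035 m and z of collar_b_mid in the frame of bin_3 below 0.013 m and angle between collar_b_mid's own z axis and vertical below 0.12 rad and linear speed of collar_b below 0.02 m/s and horizontal distance between each of collar_c_mid, collar_a_mid and carton_in below 0.1 m and height (world z) of each of collar_c_mid, collar_a_mid below 0.035 m))); the robot touches nothing.
It fails at once if a collar is forced onto the gauge: more than 90 N of contact force between collar and cone (the wedge multiplies the push) (contact force between any of collar_c, collar_a, collar_b and gauge above 90 N).
It fails at once if the gripper or arm pushes the gauge with more than 25 N (contact force between any of the fingers, the arm and gauge above 25 N).
It fails at once if a collar is dropped or thrown: it moves faster than 0.7 m/s (a fall of about 25 mm) with no finger touching it ((linear speed of collar_c above 0.7 m/s and contact force between the fingers and collar_c below 0.05 N) or (linear speed of collar_a above 0.7 m/s and contact force between the fingers and collar_a below 0.05 N) or (linear speed of collar_b above 0.7 m/s and contact force between the fingers and collar_b below 0.05 N)).
It fails at once if a second collar is out of the carton ((not (horizontal distance between collar_a_mid and carton_in below 0.1 m) and not (horizontal distance between collar_b_mid and carton_in below 0.1 m)) or (not (horizontal distance between collar_a_mid and carton_in below 0.1 m) and not (horizontal distance between collar_c_mid and carton_in below 0.1 m)) or (not (horizontal distance between collar_b_mid and carton_in below 0.1 m) and not (horizontal distance between collar_c_mid and carton_in below 0.1 m))).
It fails at once if one of the other things on the bench is moved more than 30 mm (distance of any of grease_tin, stubby, tape_roll, wrench, oil_bottle, calculator, screw_jar from where it was at the start of the episode above 0.03 m).
It also fails if it takes over 70 s, if anything falls off the work surface, if the arm or the gripper's body presses on something with over 40 N, if the wrist force passes 120 N, or if a joint passes its speed limit or range.

ROBOT

A 7-joint arm with a two-finger parallel gripper is mounted at the origin on the work surface. World frame = base frame: x ahead of the robot, y to its left, z up, the work surface at z = 0. Lengths are in m, angles in rad, forces in N, time in s.
With the tool pointing down it reaches from about 0.4 to 0.85 m from the base axis. Payload 10.4 kg.
Tool frame: the origin (TCP) lies at the very end of the fingers, on their centre line; the grasp point (between the pads) lies 19 mm behind it; z points along the fingers, y is the direction in which the jaws open and shut (so a half turn about z gives the same grasp; the last joint's range is limited). The gripper opens to 87 mm and grips with 3 to 60 N. Pads are 19 mm wide; open, the fingers measure 117 mm over their backs; the gripper's body (75 mm by 190 mm) begins 51 mm behind the grasp point.
Start: joints at [-1.357, 0.332, -0.065, 1.46, 0.022, 1.35, -0.088], TCP at [0.147, 0.608, 0.223] pointing down, gripper open.
Joint ranges: [-2.6, 2.6], [-0.5, 2.12], [-1.47, 1.34], [0.16, 2.42], [-1.27, 4.41], [0.06, 2.06], [-2.6, 2.6]. Speed limits (rad/s): [2.22, 2.22, 2.79, 2.79, 3.14, 3.14, 3.14].

INTERFACE

Orientations are given as a unit quaternion [x, y, z, w].
In Python, from bench import r, eyes, job gives the robot as it stands. The module is installed in compiled form; this text tells all that it offers.
- The arm moves only by the tool play_rows, never from a script. Its argument "motion" is a list of rows, each a list of 7 numbers: the shift along the tool's x, y, z as a fraction of full scale, then the turn, a rotation vector about the tool's x, y, z as a fraction of full scale, then the opening in per cent of the stroke, from 0 (shut) to 100 (fully open). A call has 1 to 5 rows; each row is the pose to reach, as a shift and turn from the pose commanded when the call began, along the tool's axes at that moment; what a row does not reach only later rows make up. Full scale, the value 1, is 0.2 m for a shift and 90 degrees for a turn. A row lasts 1/8 s, in which the tool goes at most 62.5 mm and 10.7 degrees, less where a joint would pass 70% of its speed; a pose out of reach is approached as far as the arm can. A call with a number of a shift or a turn outside -1 to 1 is refused whole. A call with a gripper value outside its range is refused whole. The fingers move at their own pace and stop on an object; "squeeze" is the grip in N (left out, the last holds). Time passes only in rows, so rows that repeat a pose let the fingers close. It gives the time, the measured TCP pose, the force and the opening at its end, in the units of the state.
- r.read_state(): the state, without advancing time (a new reading comes with each control period).
- eyes.camera(name): name is "side" or "top"; returns a dict with "image" (420x560x3 uint8, red, green, blue), "mtx" (3x3 intrinsics, pixels), "R" (3x3) and "t" (3): a world point X has camera coordinates R X + t. Camera axes: x right, y down, z forward; pixel columns grow to the right and rows downward; lengths in m; the calibration is good to about 2 mm. A picture is of the moment at which its call begins. There is no depth.
- job.close_job(): hands the job in, once; it reports no verdict.
Trained networks look in a picture, given as the dict that the camera call returned (one of the last four; its "shot" number tells which), for a name from the list of things; names that differ only in an ending like _2 or _b are one class to them, and where a whole thing is asked for, a point or a joint stands for the part that bears it (a point fixed in the world has none). Each returns a list of dicts, best first, with "p" (0 to 1); they miss things now and then, are a little off and sometimes report something else, mostly with a low value. They report only what shows in the picture. A call takes as long as a camera call. They do not tell look-alikes from the thing itself.
- eyes.regions_of(picture, label): "region" (420x560 bool, what is visible of it) and "xy" ([column, row] in pixels, amid what is visible of it).
- eyes.landmark_of(picture, label): "xy" ([column, row] in pixels: a listed point, or the origin of a listed thing).
The state is a dict: "time": time; "joint_positions": joint angles; "joint_vel": joint speeds; "joint_torque": joint torques, N m; "ee_pos": TCP position; "eef_rot": TCP orientation; "ft_force": force on the tool from outside, world axes, zero at the start; "torque": the same for the moment, N m; "width": finger opening in m.
Only numpy, scipy, OpenCV 4.12 (cv2) and the standard library are available. Lean on these libraries where they do the work, as an engineer would, in place of code of your own. Each camera call takes 0.05 s, during which the arm holds its last target. There are 200 camera calls.

## Working session

There is one attempt and no reset: what is moved stays moved. The work goes in short steps, Python scripts to look and compute and a tool call to move; the robot and the scene stay as the last step left them, time stands still between calls to the robot, and variables do not carry over. Pictures are saved under pics/ and viewed, about 8 in all and at most 12, crops included, and the job is handed in when it is done.

Besides the shell and the picture viewer there is one more tool, called after ">>>" as name(argument=value, ...), one argument or row to a line, values as JSON. play_rows: Moves the arm, as the interface text tells. Shift numbers are shares of 0.2 m and turn numbers shares of 90 degrees, none past 1 either way. Its arguments: {"type":"object","properties":{"motion":{"type":"array","items":{"type":"array","items":{"type":"number"}}},"squeeze":{"type":"number"}},"required":["motion"]}

```bash
mkdir -p pics; cat > h.py <<'E'
import numpy as np, cv2
from scipy.spatial.transform import Rotation as Ro
from bench import r, eyes, job
def ray(c,uv):
    d=c["R"].T@np.linalg.solve(c["mtx"],[uv[0],uv[1],1]); return -c["R"].T@c["t"],d/np.linalg.norm(d)
def atz(c,uv,z):
    o,d=ray(c,uv); return o+d*(z-o[2])/d[2]
def tri(cs,uvs):
    A=np.zeros((3,3));b=np.zeros(3);rs=[ray(c,u) for c,u in zip(cs,uvs)]
    for o,d in rs:
        P=np.eye(3)-np.outer(d,d);A+=P;b+=P@o
    X=np.linalg.solve(A,b)
    return X,[float(np.linalg.norm((np.eye(3)-np.outer(d,d))@(X-o))) for o,d in rs]
def proj(c,X):
    p=c["mtx"]@(c["R"]@np.array(X)+c["t"]);return p[:2]/p[2]
def save(n,im): cv2.imwrite("pics/"+n,cv2.cvtColor(np.ascontiguousarray(im),cv2.COLOR_RGB2BGR))
E
python3 - <<'E'
from h import *
np.set_printoptions(precision=4,suppress=True)
S=eyes.camera("side");T=eyes.camera("top")
save("s0.png",S["image"]);save("t0.png",T["image"])
s=r.read_state();print(s["time"],s["ee_pos"],s["eef_rot"],s["ft_force"],s["width"])
for c in(S,T): print(-c["R"].T@c["t"])
for l in ["collar_a_mid","gauge","gauge_tip","band_1","band_2","band_3","mat","tray","bin_1","bin_2","bin_3","carton_in","grease_tin","oil_bottle","screw_jar","tape_roll","stubby"]:
    for n,c in(("S",S),("T",T)):
        print(l,n,[(np.round(d["xy"],1).tolist(),round(d["p"],2)) for d in eyes.landmark_of(c,l)][:5])
E
```

```text
0.1 [0.1466 0.6072 0.2218] [ 0.1181  0.993  -0.0006 -0.    ] [0.0791 0.1628 0.1101] 0.08655435704846876
[ 0.2679 -0.715   0.7619]
[0.3854 0.0193 1.2259]
collar_a_mid S [([240.9, 215.3], 0.59), ([181.8, 227.1], 0.52), ([239.8, 248.1], 0.48), ([378.3, 271.3], 0.45)]
collar_a_mid T [([209.1, 242.8], 0.55), ([259.1, 253.4], 0.53), ([199.5, 305.1], 0.46), ([253.9, 126.8], 0.36)]
gauge S [([298.6, 251.2], 0.87)]
gauge T [([280.1, 204.1], 0.96), ([278.6, 198.5], 0.62)]
gauge_tip S [([298.3, 216.6], 0.84), ([296.0, 250.3], 0.5)]
gauge_tip T [([278.0, 198.5], 0.88)]
band_1 S [([300.6, 237.4], 0.82), ([297.9, 225.7], 0.67), ([301.0, 227.2], 0.56)]
band_1 T [([277.3, 197.3], 0.93), ([279.1, 197.4], 0.81), ([276.2, 199.5], 0.67)]
band_2 S [([300.6, 237.4], 0.82), ([297.9, 225.7], 0.67), ([301.0, 227.2], 0.56)]
band_2 T [([277.3, 197.3], 0.93), ([279.1, 197.4], 0.81), ([276.2, 199.5], 0.67)]
band_3 S [([300.6, 237.4], 0.82), ([297.9, 225.7], 0.67), ([301.0, 227.2], 0.56)]
band_3 T [([277.3, 197.3], 0.93), ([279.1, 197.4], 0.81), ([276.2, 199.5], 0.67)]
mat S [([245.3, 215.7], 0.78)]
mat T [([205.
[... 640 characters left out ...]
6], 0.21)]
bin_3 T [([396.5, 200.6], 0.9), ([363.1, 203.4], 0.76), ([433.7, 204.7], 0.68), ([406.4, 144.9], 0.38)]
carton_in S [([234.1, 165.2], 0.85), ([296.6, 250.2], 0.36)]
carton_in T [([110.4, 219.4], 0.62), ([206.0, 233.5], 0.33)]
grease_tin S [([337.8, 251.3], 0.89), ([243.2, 394.5], 0.68)]
grease_tin T [([289.9, 170.2], 0.72)]
oil_bottle S [([294.4, 178.0], 0.91)]
oil_bottle T [([160.7, 158.9], 0.59), ([408.2, 144.2], 0.47)]
screw_jar S [([382.7, 271.2], 0.71)]
screw_jar T [([330.7, 140.7], 0.88), ([406.5, 301.6], 0.45)]
tape_roll S [([355.6, 215.3], 0.87)]
tape_roll T [([252.1, 126.9], 0.77)]
stubby S [([216.8, 225.5], 0.64), ([219.7, 166.4], 0.28)]
stubby T [([211.0, 269.9], 0.58)]
```

View pics/s0.png

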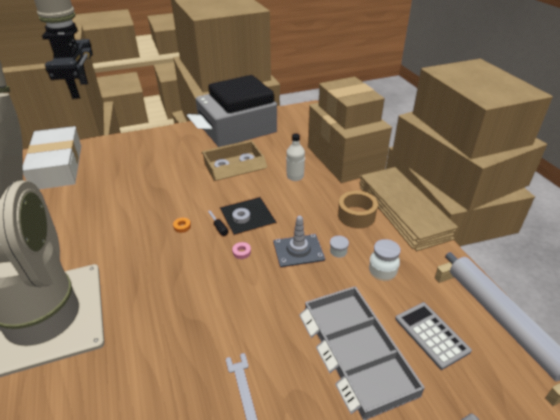

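View pics/t0.png

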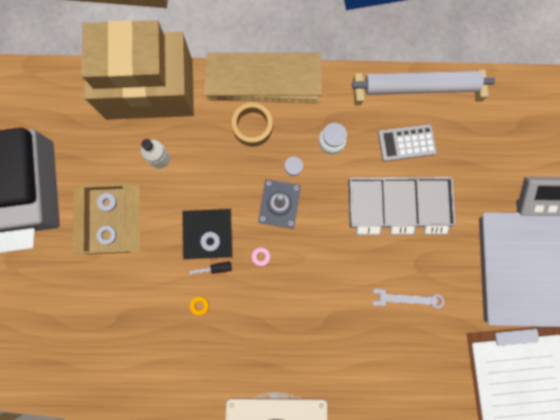

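The steel ring on the mat is at side (241,215) and top (209,241). The look-alikes are an orange ring at side (182,225), top (199,306), and a pink ring at side (241,249), top (261,257), neither on the mat. Only the grey one fits. I'll confirm it in a crop and refine the measurements.

```bash
python3 - <<'E'
from h import *
np.set_printoptions(precision=4,suppress=True)
S=eyes.camera("side");T=eyes.camera("top")
def crop(c,u,v,w=40): return cv2.resize(c["image"][v-w:v+w,u-w:u+w],(380,300) if 0 else (300,300),interpolation=cv2.INTER_CUBIC)
save("c1.png",np.vstack([np.hstack([crop(S,241,215,25),crop(S,299,236,30)]),np.hstack([crop(T,209,241,25),crop(T,279,203,30)])]))
print(T["mtx"],S["mtx"])
def reg(c,l,near):
    R=sorted(eyes.regions_of(c,l),key=lambda d:np.hypot(*(np.array(d["xy"])-near)))[0]
    m=R["region"].astype(np.uint8);h,_=cv2.findContours(m,0,2);k=max(h,key=cv2.contourArea)
    x,y,w,hh=cv2.boundingRect(k);return R["xy"],np.array([x+w/2,y+hh/2]),(w,hh),cv2.minAreaRect(k),R["p"]
for l,s,t in [("collar_a_mid",(241,215),(209,241)),("gauge",(299,250),(280,203)),("tray",(358,348),(400,203))]:
    print(l,"S",reg(S,l,s),"\n  T",reg(T,l,t))
for l,s,t in [("collar",(240.9,215.3),(209.1,242.8)),("gauge",(298.6,251.2),(280.1,204.1)),("tip",(298.3,216.6),(278,198.5)),("b1",(340.9,318.1),(363.1,203.4)),("b2",(360.5,348.4),(396.5,200.6)),("b3",(381.4,385.6),(433.7,204.7)),("tin",(337.8,251.3),(289.9,170.2))]:
    X,e=tri([S,T],[s,t]);print(l,X,np.round(e,4))
print(atz(T,(209.5,241.5),.02),atz(T,(366,203),.004),atz(T,(400,203),.004),atz(T,(434,203),.004))
E
```

```text
[[505.16     0.     279.3661]
 [  0.     505.16   204.7156]
 [  0.       0.       1.    ]] [[447.4166   0.     281.5576]
 [  0.     447.4166 214.3962]
 [  0.       0.       1.    ]]
collar_a_mid S ([240.3, 216.8], array([241.5, 216.5]), (17, 13), ((241.0, 216.0), (12.0, 16.0), 90.0), 0.68) 
  T ([203.0, 242.8], array([209.5, 242. ]), (19, 20), ((209.30001831054688, 241.1000213623047), (18.335756301879883, 18.335756301879883), 63.43495178222656), 0.48)
gauge S ([297.8, 248.3], array([299., 242.]), (52, 52), ((296.4145202636719, 242.0751495361328), (49.62618637084961, 45.757896423339844), 75.25643920898438), 0.66) 
  T ([279.4, 203.4], array([279.5, 203.5]), (43, 49), ((279.2297058105469, 203.1216278076172), (37.31856918334961, 45.209720611572266), 9.462322235107422), 0.78)
tray S ([359.2, 354.4], array([362., 354.]), (124, 132), ((359.57781982421875, 351.69183349609375), (137.0778045654297, 75.71501922607422), 60.80251693725586), 0.96) 
  T ([399.6, 201.7], array([401.5, 205.5]), (107, 57), ((401.0, 205.0), (56.0, 106.0), 90.0), 0.97)
collar [0.4768 0.1664 0.0097] [0.0017 0.0017]
gauge [ 0.5731 -0.0029  0.0013] [0.0002 0.0002]
tip [0.5711 0.0035 0.1058] [0.0016 0.0016]
b1 [ 0.5824 -0.21   -0.0086] [0.0033 0.0033]
b2 [ 0.5876 -0.2917 -0.0054] [0.0006 0.0006]
b3 [ 0.5786 -0.3805  0.0082] [0.0027 0.0027]
tin [ 0.6636 -0.0274 -0.0084] [0.0032 0.0032]
[0.4774 0.1647 0.02  ] [ 0.5784 -0.2137  0.004 ] [ 0.5796 -0.2976  0.004 ] [ 0.5809 -0.3817  0.004 ]
```

View pics/c1.png

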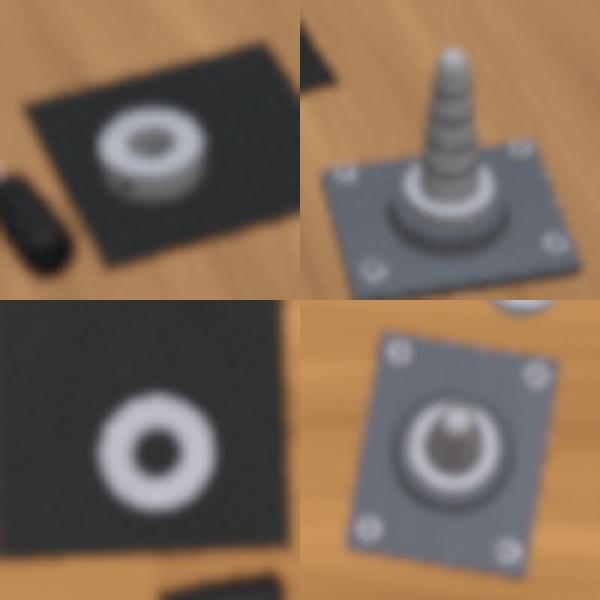

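The crop confirms a plain grey steel ring on the black mat. I'll refine its position and the gauge axis to sub-pixel level.

```bash
cat >> h.py <<'E'
def mv(X,jaw=None):
    "shares for a shift to world X; jaw: wanted jaw direction in deg (mod 180)"
    s=r.read_state();R=Ro.from_quat(s["eef_rot"]).as_matrix()
    f=R.T@(np.array(X)-s["ee_pos"])/.2
    y=R[:,1];a=np.degrees(np.arctan2(y[1],y[0]))
    # down-correction and yaw
    print("pos",np.round(s["ee_pos"],4),"jaw",round(a,1),"tilt z",np.round(R[:,2],3),"q7",np.round(s["joint_positions"][6],2),"shift",np.round(f,3),"F",np.round(s["ft_force"],2),"w",round(s["width"],4),"t",s["time"])
    if jaw is not None:
        best=sorted([jaw,jaw+180,jaw-180],key=lambda j:abs(j-a))
        for j in best[:2]:
            w=np.radians(j);g=np.array([np.cos(w),np.sin(w),0]);z=np.array([0,0,-1.]);W=np.column_stack([np.cross(g,z),g,z])
            print(" turn",np.round(Ro.from_matrix(R.T@W).as_rotvec()/(np.pi/2),4))
E
python3 - <<'E'
from h import *
np.set_printoptions(precision=4,suppress=True)
Ts=[eyes.camera("top") for _ in range(3)];T=Ts[-1];S=eyes.camera("side")
im=np.mean([c["image"] for c in Ts],0)
g=im.min(2)
def cen(g,u,v,w,th):
    p=g[v-w:v+w+1,u-w:u+w+1];m=np.clip((p-th[0])/(th[1]-th[0]),0,1)
    b=(p>(th[0]+th[1])/2).astype(np.uint8);h,_=cv2.findContours(b,0,1);k=max(h,key=cv2.contourArea)
    return np.array(cv2.fitEllipse(k)[0])+[u-w,v-w],cv2.fitEllipse(k)[1]
c,ax=cen(g,210,241,13,(50,170));print("collar T",c,ax,atz(T,c,.02))
p=g[236:247,205:216];print(p.astype(int)[5],p.astype(int)[:,5])
c,ax=cen(g,279,203,12,(110,200));print("flange T",c,ax,atz(T,c,.03))
# nose: bright spot
p=g[190:201,274:286]; print(p.astype(int))
gs=S["image"].min(2);print(gs[212:222,293:306])
c,ax=cen(gs,241,212,12,(90,200));print("collar S",c,ax,atz(S,c,.02))
for X in [(.571,0,.11),(.575,0,.11)]: print(proj(T,X),proj(S,X))
mv((.477,.166,.1),90)
E
```

```text
collar T [209.6973 241.002 ] (18.444292068481445, 18.929723739624023) [0.4786 0.1642 0.02  ]
[157 111  68  50  48  48  48  55  85 139 177] [164 123  77  52  48  48  49  51  73 124 169]
flange T [279.215  202.2378] (14.546615600585938, 15.59929370880127) [ 0.573  -0.0001  0.03  ]
[[104 104 103 102 102 102 102 103 104 105 107 107]
 [102 101 100  99  99  99 100 100 102 104 104 106]
 [ 99 100 102 105 106 105 104 103 102 103 102 102]
 [103 111 121 126 124 122 120 118 113 109 105 102]
 [125 140 150 151 145 146 148 144 134 128 123 114]
 [155 165 164 156 156 168 173 168 154 148 149 140]
 [172 170 155 147 161 177 184 179 165 154 159 161]
 [174 156 134 134 155 174 181 177 161 147 154 169]
 [165 135 114 120 141 158 166 161 146 132 140 164]
 [150 118 102 108 122 134 140 137 127 118 127 157]
 [135 107  98  99 104 111 114 113 111 110 121 152]]
[[ 97  97  94  92  93  93  94  93  94  93  93  91  91]
 [100  97  96  93  92  94  94  94  93  92  92  91  91]
 [ 98  99  96  95  95 100 104 101  97  94  93  92  91]
 [ 99  99  99  98 110 127 136 129 114  98  94  92  92]
 [ 97  98 100 107 130 158 168 162 140 111  96  92  92]
 [ 96  99 101 113 141 163 172 170 154 126 102  93  90]
 [ 95  98 102 114 136 153 163 163 154 131 107  93  92]
 [ 94  96 100 109 125 138 146 148 142 127 107  96  92]
 [ 93  94  97 102 114 124 132 133 132 120 104  93  92]
 [ 91  92  95 100 109 115 120 123 123 116 101  94  92]]
collar S [240.7662 213.5227] (9.357619285583496, 15.345479011535645) [0.4773 0.1611 0.02  ]
[279.7938 197.5895] [298.184  216.2483]
[279.8151 195.8285] [299.8212 215.8507]
pos [0.1466 0.6076 0.2226] jaw 76.4 tilt z [ 0.  0. -1.] q7 -0.09 shift [-2.124 -1.759  0.613] F [-0.79 -0.71  0.89] w 0.0869 t 2.4
 turn [ 0.      0.     -0.1507]
 turn [ 0.     -0.0001  1.8493]
```

>>> play_rows(
  motion=[
    [-0.2, -0.166, 0, 0, 0, 0, 100],
    [-0.4, -0.332, 0, 0, 0, 0, 100],
    [-0.6, -0.498, 0, 0, 0, 0, 100],
    [-0.8, -0.664, 0, 0, 0, 0, 100],
    [-1, -0.83, 0, 0, 0, 0, 100],
  ],
  squeeze=10,
)

```text
time: 3.02
ee_pos: [0.303, 0.3978, 0.2228]
eef_rot: [0.118, 0.993, 0.0, 0.0]
ft_force: [1.8, 0.2, 0.8]
width: 0.087
```

>>> play_rows(
  motion=[
    [-0.2, -0.166, 0, 0, 0, 0, 100],
    [-0.4, -0.332, 0, 0, 0, 0, 100],
    [-0.6, -0.498, 0.1, 0, 0, 0, 100],
    [-0.8, -0.664, 0.2, 0, 0, 0, 100],
    [-1, -0.83, 0.3, 0, 0, 0, 100],
  ],
)

```text
time: 3.65
ee_pos: [0.4585, 0.1897, 0.1623]
eef_rot: [0.118, 0.993, 0.0, 0.0]
ft_force: [1.2, 0.7, 0.8]
width: 0.0874
```

```bash
python3 - <<'E'
from h import *
mv((.478,.163,.04),90)
E
```

```text
pos [0.4585 0.1897 0.1623] jaw 76.4 tilt z [ 0.001  0.001 -1.   ] q7 0.88 shift [-0.126 -0.107  0.612] F [1.23 0.73 0.75] w 0.0874 t 3.65
 turn [ 0.0006  0.0005 -0.1506]
 turn [ 7.0000e-04 -8.0000e-04  1.8494e+00]
```

>>> play_rows(
  motion=[
    [-0.126, -0.107, 0.2, 0, 0, 0, 100],
    [-0.126, -0.107, 0.4, 0, 0, 0, 100],
    [-0.126, -0.107, 0.55, 0, 0, 0, 100],
    [-0.126, -0.107, 0.6, 0, 0, 0, 100],
    [-0.126, -0.107, 0.6, 0, 0, 0, 100],
  ],
)

```text
time: 4.28
ee_pos: [0.4771, 0.1644, 0.0428]
eef_rot: [0.118, 0.993, -0.0, -0.0]
ft_force: [0.6, 0.1, 0.5]
width: 0.0868
```

```bash
python3 - <<'E'
from h import *
mv((.478,.163,.007),90)
T=eyes.camera("top");S=eyes.camera("side")
def crop(c,u,v,w): return cv2.resize(c["image"][v-w:v+w,u-w:u+w],(400,400),interpolation=cv2.INTER_CUBIC)
save("c2.png",np.hstack([crop(S,241,210,30),crop(T,210,241,30)]))
p=r.read_state()["ee_pos"];print(proj(S,p),proj(T,p))
E
```

```text
pos [0.4771 0.1644 0.0428] jaw 76.4 tilt z [-0. -0. -1.] q7 1.01 shift [-0.006 -0.006  0.179] F [0.58 0.06 0.46] w 0.0868 t 4.275
 turn [-1.000e-04 -1.000e-04 -1.507e-01]
 turn [-1.0000e-04  1.0000e-04  1.8493e+00]
[240.00058209 205.51601735] [208.25619462 240.53166207]
```

View pics/c2.png

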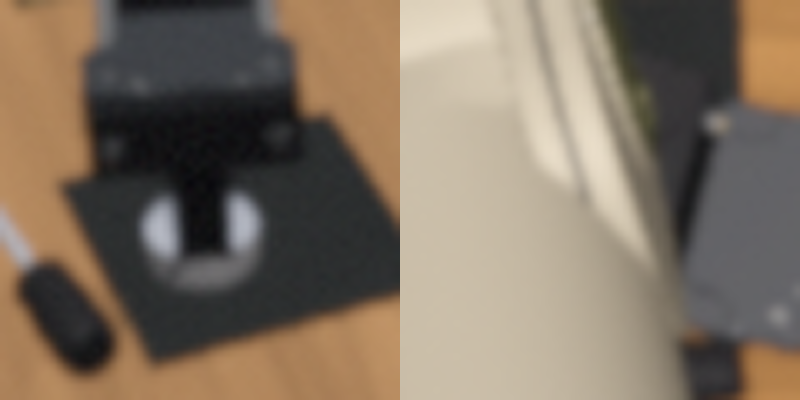

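Side view: the near finger (crop x≈203) is centred on the ring (≈202), so I'll lower and grip.

>>> play_rows(
  motion=[
    [-0.006, -0.006, 0.09, 0, 0, 0, 100],
    [-0.006, -0.006, 0.16, 0, 0, 0, 100],
    [-0.006, -0.006, 0.178, 0, 0, 0, 100],
    [-0.006, -0.006, 0.178, 0, 0, 0, 60],
    [-0.006, -0.006, 0.178, 0, 0, 0, 30],
  ],
  squeeze=10,
)

```text
time: 5.0
ee_pos: [0.4783, 0.1631, 0.0075]
eef_rot: [0.118, 0.993, 0.0, 0.0]
ft_force: [-0.0, -0.6, -0.1]
width: 0.0742
```

>>> play_rows(
  motion=[
    [0, 0, 0, 0, 0, 0, 0],
    [0, 0, 0, 0, 0, 0, 0],
    [0, 0, 0, 0, 0, 0, 0],
    [0, 0, 0, 0, 0, 0, 0],
  ],
  squeeze=20,
)

```text
time: 5.5
ee_pos: [0.478, 0.1629, 0.007]
eef_rot: [0.118, 0.993, 0.0, 0.0]
ft_force: [0.2, 0.2, 1.0]
width: 0.0432
```

```bash
python3 - <<'E'
from h import *
mv((.478,.163,.007),90)
E
```

```text
pos [0.478  0.1629 0.007 ] jaw 76.4 tilt z [ 0.  0. -1.] q7 1.03 shift [-0.  0.  0.] F [0.17 0.17 0.99] w 0.0432 t 5.5
 turn [ 1.000e-04  0.000e+00 -1.507e-01]
 turn [ 1.0000e-04 -2.0000e-04  1.8493e+00]
```

>>> play_rows(
  motion=[
    [0, 0, -0.15, 0, 0, 0, 0],
    [0, 0, -0.4, 0, 0, 0, 0],
    [0, 0, -0.65, 0, 0, 0, 0],
    [-0.06, -0.06, -0.8, 0, 0, 0, 0],
    [-0.24, -0.25, -0.8, 0, 0, 0, 0],
  ],
)

```text
time: 6.12
ee_pos: [0.5138, 0.1054, 0.1695]
eef_rot: [0.115, 0.993, 0.002, 0.002]
ft_force: [1.3, 0.3, -1.9]
width: 0.0428
```

>>> play_rows(
  motion=[
    [-0.2, -0.21, 0, 0, 0, 0, 0],
    [-0.35, -0.36, 0, 0, 0, 0, 0],
    [-0.415, -0.43, 0, 0, 0, 0, 0],
    [-0.415, -0.43, 0, 0, 0, 0, 0],
  ],
)

```text
time: 6.62
ee_pos: [0.5734, -0.0017, 0.1665]
eef_rot: [0.12, 0.993, -0.0, -0.0]
ft_force: [0.1, 0.7, -0.9]
width: 0.0429
```

```bash
python3 - <<'E'
from h import *
mv((.5735,0,.126),90)
S=eyes.camera("side");u,v=proj(S,(.5735,0,.11)).astype(int)
T=eyes.camera("top")
def crop(c,u,v,w): return cv2.resize(c["image"][v-w:v+w,u-w:u+w],(400,400),interpolation=cv2.INTER_CUBIC)
save("c3.png",np.hstack([crop(S,u,v,30),crop(T,280,198,30)]));print(u,v)
p=r.read_state()["ee_pos"];print(proj(S,p+[0,0,.005]),proj(S,[.5735,0,.11]))
E
```

```text
pos [ 0.5734 -0.0017  0.1665] jaw 76.3 tilt z [-0.001 -0.001 -1.   ] q7 1.37 shift [0.001 0.009 0.203] F [ 0.12  0.68 -0.88] w 0.0429 t 6.625
 turn [-0.0006 -0.0004 -0.1525]
 turn [-5.0000e-04  8.0000e-04  1.8475e+00]
299 215
[299.45089935 194.20653698] [299.20764738 215.99967113]
```

View pics/c3.png

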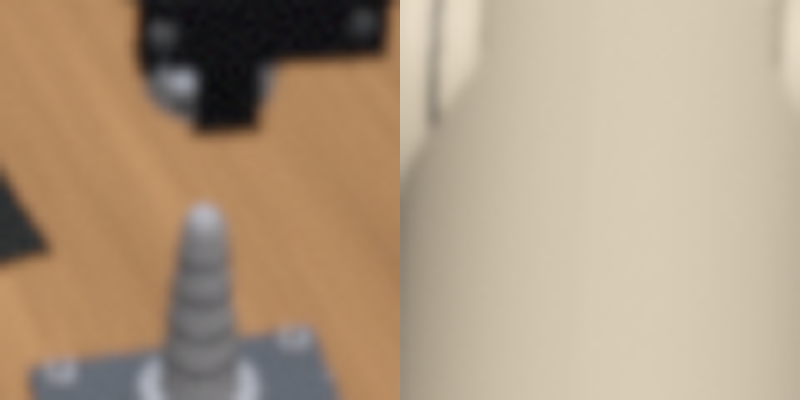

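>>> play_rows(
  motion=[
    [0.002, 0.009, 0.1, 0, 0, 0, 0],
    [0.002, 0.009, 0.2, 0, 0, 0, 0],
    [0.002, 0.009, 0.26, 0, 0, 0, 0],
    [0.002, 0.009, 0.29, 0, 0, 0, 0],
    [0.002, 0.009, 0.29, 0, 0, 0, 0],
  ],
  squeeze=10,
)

```text
time: 7.35
ee_pos: [0.5734, 0.0021, 0.109]
eef_rot: [0.118, 0.993, 0.0, -0.0]
ft_force: [-0.3, -0.4, -1.0]
width: 0.0434
```

```bash
python3 - <<'E'
from h import *
mv((.5735,0,.1),None)
E
```

```text
pos [0.5734 0.0021 0.109 ] jaw 76.5 tilt z [-0.  0. -1.] q7 1.39 shift [-0.003 -0.01   0.045] F [-0.3  -0.38 -1.  ] w 0.0434 t 7.35
```

>>> play_rows(
  motion=[
    [-0.003, -0.01, 0, 0, 0, 0, 0],
    [-0.003, -0.01, 0.015, 0, 0, 0, 0],
    [-0.003, -0.01, 0.03, 0, 0, 0, 0],
    [-0.003, -0.01, 0.03, 0, 0, 0, 0],
  ],
)

```text
time: 7.85
ee_pos: [0.5733, -0.0003, 0.1026]
eef_rot: [0.118, 0.993, -0.0, -0.0]
ft_force: [0.3, -0.5, -0.7]
width: 0.0432
```

>>> play_rows(
  motion=[
    [0, 0, 0.01, 0, 0, 0, 0],
    [0, 0, 0.02, 0, 0, 0, 0],
    [0, 0, 0.02, 0, 0, 0, 0],
  ],
)

```text
time: 8.22
ee_pos: [0.5734, -0.0003, 0.0987]
eef_rot: [0.118, 0.993, 0.0, -0.0]
ft_force: [-0.6, -0.2, -2.0]
width: 0.0431
```

>>> play_rows(
  motion=[
    [0, 0, 0.006, 0, 0, 0, 0],
    [0, 0, 0.012, 0, 0, 0, 0],
    [0, 0, 0.012, 0, 0, 0, 0],
  ],
)

```text
time: 8.6
ee_pos: [0.5735, -0.0003, 0.0964]
eef_rot: [0.118, 0.993, 0.0, -0.0]
ft_force: [-0.4, -0.1, -2.0]
width: 0.0432
```

>>> play_rows(
  motion=[
    [0, 0, 0.006, 0, 0, 0, 0],
    [0, 0, 0.012, 0, 0, 0, 0],
    [0, 0, 0.012, 0, 0, 0, 0],
  ],
)

```text
time: 8.98
ee_pos: [0.5734, -0.0003, 0.094]
eef_rot: [0.118, 0.993, 0.0, -0.0]
ft_force: [0.5, 0.0, -1.0]
width: 0.0431
```

>>> play_rows(
  motion=[
    [0, 0, 0.005, 0, 0, 0, 0],
    [0, 0, 0.01, 0, 0, 0, 0],
    [0, 0, 0.01, 0, 0, 0, 0],
  ],
)

```text
time: 9.35
ee_pos: [0.5734, -0.0003, 0.092]
eef_rot: [0.118, 0.993, 0.0, -0.0]
ft_force: [-0.7, 0.2, -1.6]
width: 0.0433
```

>>> play_rows(
  motion=[
    [0, 0, 0.005, 0, 0, 0, 0],
    [0, 0, 0.01, 0, 0, 0, 0],
    [0, 0, 0.01, 0, 0, 0, 0],
  ],
)

```text
time: 9.72
ee_pos: [0.5735, -0.0004, 0.09]
eef_rot: [0.118, 0.993, -0.0, -0.0]
ft_force: [-0.1, 0.5, -1.7]
width: 0.0433
```

Underside is at about 0.087 m with no contact yet, so I'll go on with small steps.

>>> play_rows(
  motion=[
    [0, 0, 0.004, 0, 0, 0, 0],
    [0, 0, 0.008, 0, 0, 0, 0],
    [0, 0, 0.008, 0, 0, 0, 0],
  ],
)

```text
time: 10.1
ee_pos: [0.5735, -0.0005, 0.0884]
eef_rot: [0.118, 0.993, -0.0, -0.0]
ft_force: [0.1, 0.2, -1.1]
width: 0.0429
```

>>> play_rows(
  motion=[
    [0, 0, 0.004, 0, 0, 0, 0],
    [0, 0, 0.006, 0, 0, 0, 0],
    [0, 0, 0.006, 0, 0, 0, 0],
  ],
)

```text
time: 10.48
ee_pos: [0.5735, -0.0004, 0.0873]
eef_rot: [0.118, 0.993, -0.0, -0.0]
ft_force: [0.1, -1.6, -1.3]
width: 0.0428
```

>>> play_rows(
  motion=[
    [0, 0, 0.003, 0, 0, 0, 0],
    [0, 0, 0.005, 0, 0, 0, 0],
    [0, 0, 0.005, 0, 0, 0, 0],
  ],
)

```text
time: 10.85
ee_pos: [0.5735, -0.0005, 0.0863]
eef_rot: [0.118, 0.993, -0.0, -0.0]
ft_force: [-0.9, -2.5, -1.0]
width: 0.043
```

>>> play_rows(
  motion=[
    [0, 0, 0.003, 0, 0, 0, 0],
    [0, 0, 0.005, 0, 0, 0, 0],
    [0, 0, 0.005, 0, 0, 0, 0],
  ],
)

```text
time: 11.22
ee_pos: [0.5734, -0.0006, 0.0853]
eef_rot: [0.118, 0.993, -0.0, -0.0]
ft_force: [-1.2, -2.6, -0.7]
width: 0.043
```

>>> play_rows(
  motion=[
    [0.0003, -0.0015, 0, 0, 0, 0, 0],
    [0.0003, -0.0015, 0.003, 0, 0, 0, 0],
    [0.0003, -0.0015, 0.004, 0, 0, 0, 0],
    [0.0003, -0.0015, 0.004, 0, 0, 0, 0],
  ],
)

```text
time: 11.72
ee_pos: [0.5734, -0.0006, 0.0845]
eef_rot: [0.118, 0.993, 0.0, -0.0]
ft_force: [-0.6, -2.8, 0.1]
width: 0.0435
```

```bash
cat >> h.py <<'E'
def favg(n=4):
    F=[]
    for _ in range(n): eyes.camera("side");F.append(r.read_state()["ft_force"])
    print("Favg",np.round(np.mean(F,0),2),"sd",np.round(np.std(F,0),2))
E
python3 - <<'E'
from h import *
favg(5);mv((.5735,0,.1))
E
```

```text
Favg [-1.16 -3.14 -0.03] sd [0.26 0.37 0.32]
pos [ 0.5734 -0.0006  0.0845] jaw 76.4 tilt z [ 0.  0. -1.] q7 1.41 shift [ 0.     0.003 -0.077] F [-0.87 -3.49 -0.27] w 0.0433 t 11.975
```

>>> play_rows(
  motion=[
    [0.0005, -0.002, 0, 0, 0, 0, 0],
    [0.0005, -0.003, 0, 0, 0, 0, 0],
    [0.0005, -0.003, 0, 0, 0, 0, 0],
  ],
)

```text
time: 12.35
ee_pos: [0.5732, -0.0008, 0.0845]
eef_rot: [0.118, 0.993, 0.0, 0.0]
ft_force: [0.5, -0.1, -2.0]
width: 0.0431
```

```bash
python3 - <<'E'
from h import *
favg(5);mv((.5735,0,.1))
S=eyes.camera("side")
save("c4.png",cv2.resize(S["image"][195:260,260:340],(800,650),interpolation=cv2.INTER_CUBIC)[:600])
E
```

```text
Favg [-0.28 -0.57 -1.48] sd [0.59 0.34 0.28]
pos [ 0.5731 -0.0008  0.0845] jaw 76.4 tilt z [-0.  0. -1.] q7 1.41 shift [-0.001  0.005 -0.077] F [-0.4  -0.88 -2.01] w 0.0434 t 12.6
```

View pics/c4.png

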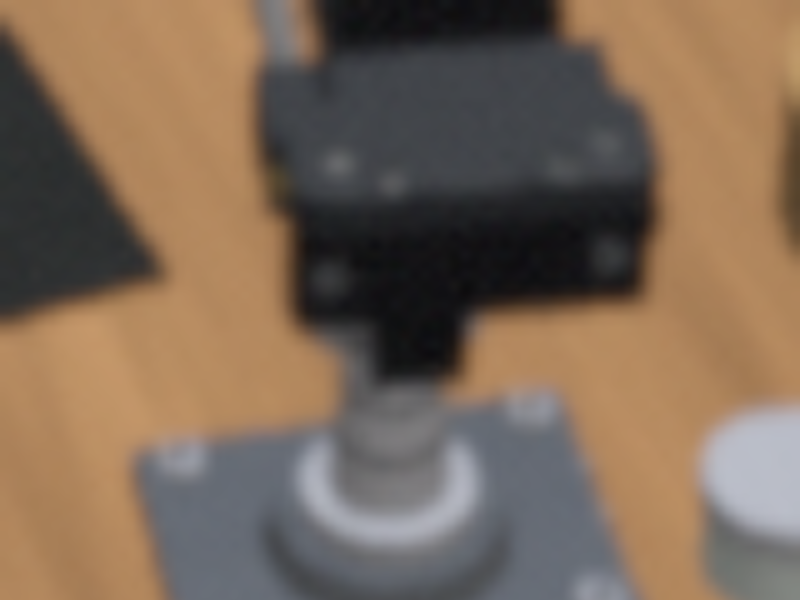

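Force is gone after easing sideways at underside ≈ 0.0815 m, so the bore is over 20 mm. I'll go on down.

>>> play_rows(
  motion=[
    [0, -0.001, 0.004, 0, 0, 0, 0],
    [0, -0.001, 0.008, 0, 0, 0, 0],
    [0, -0.001, 0.012, 0, 0, 0, 0],
    [0, -0.001, 0.012, 0, 0, 0, 0],
  ],
)

```text
time: 13.15
ee_pos: [0.573, -0.0013, 0.082]
eef_rot: [0.118, 0.993, 0.0, -0.0]
ft_force: [0.5, 0.3, -2.1]
width: 0.0429
```

```bash
python3 - <<'E'
from h import *
favg(3);mv((.5735,0,.1))
E
```

```text
Favg [-0.12  0.38 -1.39] sd [0.15 0.12 0.18]
pos [ 0.5731 -0.0013  0.0822] jaw 76.4 tilt z [ 0.  0. -1.] q7 1.41 shift [-0.     0.007 -0.089] F [ 0.02  0.38 -1.14] w 0.043 t 13.3
```

>>> play_rows(
  motion=[
    [0, 0, 0.005, 0, 0, 0, 0],
    [0, 0, 0.01, 0, 0, 0, 0],
    [0, 0, 0.012, 0, 0, 0, 0],
    [0, 0, 0.012, 0, 0, 0, 0],
  ],
)

```text
time: 13.8
ee_pos: [0.5731, -0.0014, 0.0797]
eef_rot: [0.118, 0.993, 0.0, -0.0]
ft_force: [-0.2, 0.0, -1.9]
width: 0.043
```

>>> play_rows(
  motion=[
    [0, 0, 0.005, 0, 0, 0, 0],
    [0, 0, 0.01, 0, 0, 0, 0],
    [0, 0, 0.01, 0, 0, 0, 0],
  ],
)

```text
time: 14.18
ee_pos: [0.573, -0.0015, 0.0776]
eef_rot: [0.118, 0.993, -0.0, -0.0]
ft_force: [-0.2, -0.6, -1.6]
width: 0.0431
```

```bash
python3 - <<'E'
from h import *
favg(3);mv((.5735,0,.1))
E
```

```text
Favg [ 0.01 -0.76 -2.07] sd [0.19 0.45 0.06]
pos [ 0.5731 -0.0015  0.0777] jaw 76.4 tilt z [-0. -0. -1.] q7 1.41 shift [-0.     0.008 -0.112] F [-0.18 -1.29 -2.09] w 0.0428 t 14.325
```

>>> play_rows(
  motion=[
    [0, -0.001, 0.003, 0, 0, 0, 0],
    [0, -0.001, 0.006, 0, 0, 0, 0],
    [0, -0.001, 0.006, 0, 0, 0, 0],
  ],
)

```text
time: 14.7
ee_pos: [0.573, -0.0016, 0.0765]
eef_rot: [0.118, 0.993, -0.0, -0.0]
ft_force: [-0.2, -0.8, -2.5]
width: 0.0429
```

>>> play_rows(
  motion=[
    [0, 0, 0.003, 0, 0, 0, 0],
    [0, 0, 0.006, 0, 0, 0, 0],
    [0, 0, 0.006, 0, 0, 0, 0],
  ],
)

```text
time: 15.08
ee_pos: [0.573, -0.0017, 0.0753]
eef_rot: [0.118, 0.993, -0.0, -0.0]
ft_force: [-0.6, -1.7, -0.2]
width: 0.0429
```

```bash
python3 - <<'E'
from h import *
favg(3);mv((.5735,0,.1))
E
```

```text
Favg [-0.22 -1.6  -0.71] sd [0.18 0.41 0.18]
pos [ 0.5731 -0.0016  0.0753] jaw 76.4 tilt z [ 0. -0. -1.] q7 1.42 shift [-0.     0.009 -0.123] F [-0.15 -1.53 -0.8 ] w 0.043 t 15.225
```

>>> play_rows(
  motion=[
    [0, -0.0015, 0, 0, 0, 0, 0],
    [0, -0.0015, 0.003, 0, 0, 0, 0],
    [0, -0.0015, 0.005, 0, 0, 0, 0],
    [0, -0.0015, 0.005, 0, 0, 0, 0],
  ],
)

```text
time: 15.72
ee_pos: [0.5731, -0.0017, 0.0745]
eef_rot: [0.118, 0.993, 0.0, 0.0]
ft_force: [-0.5, -0.2, 1.7]
width: 0.043
```

```bash
python3 - <<'E'
from h import *
favg(3);mv((.5735,0,.1))
E
```

```text
Favg [-0.47 -0.26  2.35] sd [0.07 0.57 0.17]
pos [ 0.5731 -0.0017  0.0745] jaw 76.4 tilt z [ 0.  0. -1.] q7 1.42 shift [ 0.     0.009 -0.128] F [-0.54  0.52  2.33] w 0.0428 t 15.875
```

Level and centred: lateral force is about 0 and the push is about 3.8 N at underside ≈ 71.5 mm, which is the second band. I'll press slightly more and hold.

>>> play_rows(
  motion=[
    [0, 0, 0.001, 0, 0, 0, 0],
    [0, 0, 0.001, 0, 0, 0, 0],
  ],
)

```text
time: 16.12
ee_pos: [0.5731, -0.0017, 0.0742]
eef_rot: [0.118, 0.993, 0.0, 0.0]
ft_force: [-0.1, 0.5, 2.7]
width: 0.0433
```

```bash
python3 - <<'E'
from h import *
favg(3);mv((.5735,0,.1))
E
```

```text
Favg [-0.59 -0.31  3.38] sd [0.39 0.39 0.62]
pos [ 0.5731 -0.0017  0.0742] jaw 76.4 tilt z [ 0.  0. -1.] q7 1.42 shift [ 0.     0.009 -0.129] F [-0.13  0.17  4.09] w 0.0432 t 16.275
```

>>> play_rows(
  motion=[
    [0, 0, 0.001, 0, 0, 0, 0],
    [0, 0, 0.002, 0, 0, 0, 0],
    [0, 0, 0.002, 0, 0, 0, 0],
    [0, 0, 0.002, 0, 0, 0, 0],
  ],
)

```text
time: 16.77
ee_pos: [0.5731, -0.0018, 0.0738]
eef_rot: [0.118, 0.993, 0.0, 0.0]
ft_force: [-0.9, 0.2, 4.7]
width: 0.0428
```

```bash
python3 - <<'E'
from h import *
favg(4);mv((.5735,0,.1))
E
```

```text
Favg [-0.98  0.47  5.5 ] sd [0.52 0.63 0.42]
pos [ 0.5731 -0.0018  0.0738] jaw 76.4 tilt z [ 0.  0. -1.] q7 1.42 shift [ 0.     0.009 -0.131] F [-0.69 -0.39  5.95] w 0.0431 t 16.975
```

Push is about 7 N and steady. I'll release to see whether the collar stays put, self-centred, and raise to read the band.

>>> play_rows(
  motion=[
    [0, 0, -0.001, 0, 0, 0, 40],
    [0, 0, -0.002, 0, 0, 0, 60],
    [0, 0, -0.002, 0, 0, 0, 65],
    [0, 0, -0.15, 0, 0, 0, 65],
    [0, 0, -0.35, 0, 0, 0, 65],
  ],
)

```text
time: 17.6
ee_pos: [0.572, -0.0019, 0.1434]
eef_rot: [0.118, 0.993, -0.0, -0.001]
ft_force: [0.8, 0.4, -0.1]
width: 0.0561
```

```bash
python3 - <<'E'
from h import *
favg(2);mv((.573,-.0018,.0738))
Ss=[eyes.camera("side") for _ in range(3)];S=Ss[-1]
im=np.mean([c["image"] for c in Ss],0).astype(np.uint8)
save("c5.png",cv2.resize(im[205:265,265:333],(680,600),interpolation=cv2.INTER_CUBIC))
for z in(.0625,.0708,.0868,.0925,.104,.11): print(z,(proj(S,(.5735,-.0018,z))-[265,205]+.5)*10)
E
```

```text
Favg [ 1.43 -0.22  2.29] sd [1.33 0.35 2.47]
pos [ 0.5751 -0.002   0.1476] jaw 76.4 tilt z [ 0.006  0.001 -1.   ] q7 1.38 shift [ 0.012 -0.002  0.369] F [ 0.11  0.13 -0.19] w 0.0564 t 17.7
0.0625 [345.37149579 275.72036333]
0.0708 [346.17179153 249.13179734]
0.0868 [347.73788741 197.10072729]
0.0925 [348.30337912 178.31315578]
0.104 [349.45664225 139.99780371]
0.11 [350.06500153 119.78602449]
```

View pics/c5.png

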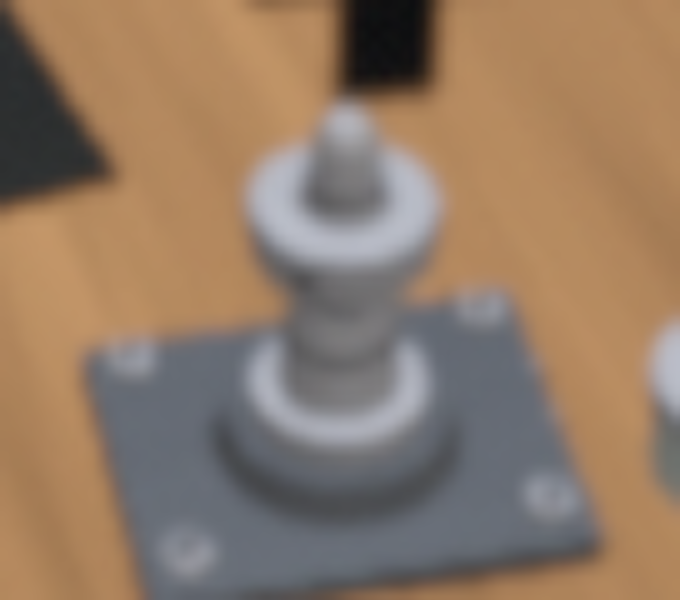

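The collar sits level on the cone. Its top centre is at crop (345,198), against (348,197) predicted for lower edge 70.8 mm. Two grooves, 62.5 and 47.5 mm, show below it at y≈305 and 355. So it is the second band, bore 22, and goes in the middle compartment. I'll regrip, press lightly again and draw it off.

>>> play_rows(
  motion=[
    [0, 0, 0.2, 0, 0, 0, 65],
    [0, 0, 0.32, 0, 0, 0, 65],
    [0, 0, 0.35, 0, 0, 0, 65],
    [0, 0, 0.35, 0, 0, 0, 65],
  ],
)

```text
time: 18.35
ee_pos: [0.5727, -0.002, 0.0734]
eef_rot: [0.118, 0.993, -0.0, -0.0]
ft_force: [0.3, 0.3, -0.1]
width: 0.0567
```

>>> play_rows(
  motion=[
    [0, 0, 0, 0, 0, 0, 50],
    [0, 0, 0, 0, 0, 0, 30],
    [0, 0, 0, 0, 0, 0, 0],
    [0, 0, 0, 0, 0, 0, 0],
  ],
  squeeze=10,
)

```text
time: 18.85
ee_pos: [0.5735, -0.0018, 0.0744]
eef_rot: [0.118, 0.993, 0.0, 0.001]
ft_force: [-0.3, 0.0, 5.6]
width: 0.0431
```

```bash
python3 - <<'E'
from h import *
favg(4);mv((.573,-.0018,.0738))
E
```

```text
Favg [-0.8   0.03  5.35] sd [0.39 0.25 0.39]
pos [ 0.5735 -0.0018  0.0744] jaw 76.4 tilt z [ 0.001  0.    -1.   ] q7 1.42 shift [ 0.002 -0.     0.003] F [-1.44 -0.37  5.96] w 0.043 t 19.05
```

>>> play_rows(
  motion=[
    [0, 0, 0.001, 0, 0, 0, 0],
    [0, 0, 0.002, 0, 0, 0, 0],
    [0, 0, 0.002, 0, 0, 0, 0],
    [0, 0, 0.002, 0, 0, 0, 0],
  ],
  squeeze=15,
)

```text
time: 19.55
ee_pos: [0.5736, -0.0018, 0.0741]
eef_rot: [0.118, 0.993, 0.0, 0.001]
ft_force: [-1.0, -0.7, 6.4]
width: 0.0432
```

>>> play_rows(
  motion=[
    [0, 0, -0.01, 0, 0, 0, 0],
    [0, 0, -0.03, 0, 0, 0, 0],
    [0, 0, -0.06, 0, 0, 0, 0],
    [0, 0, -0.15, 0, 0, 0, 0],
    [0, 0, -0.3, 0, 0, 0, 0],
  ],
  squeeze=25,
)

```text
time: 20.18
ee_pos: [0.5721, -0.0019, 0.1341]
eef_rot: [0.118, 0.993, -0.0, -0.001]
ft_force: [0.4, -0.3, -1.4]
width: 0.0425
```

>>> play_rows(
  motion=[
    [0, 0, -0.1, 0, 0, 0, 0],
    [0, 0, -0.1, 0, 0, 0, 0],
  ],
)

```text
time: 20.42
ee_pos: [0.5738, -0.0019, 0.1555]
eef_rot: [0.118, 0.993, 0.001, 0.001]
ft_force: [0.5, 1.0, -2.3]
width: 0.0426
```

```bash
python3 - <<'E'
from h import *
favg(2);mv((.579,-.296,.13),0)
S=eyes.camera("side");T=eyes.camera("top")
for n,c,h in(("S",S,.004),("T",T,.004)):
    for d in eyes.landmark_of(c,"bin_2")[:3]: print(n,np.round(d["xy"],1),round(d["p"],2),atz(c,d["xy"],h))
g=T["image"];m=(np.abs(g.astype(int).max(2)-g.astype(int).min(2))<22).astype(np.uint8);m[:170]=0;m[240:]=0;m[:,:340]=0;m[:,465:]=0
k=max(cv2.findContours(m,0,1)[0],key=cv2.contourArea);print(cv2.minAreaRect(k))
save("c6.png",np.hstack([cv2.resize(T["image"][165:245,340:465],(500,320),interpolation=cv2.INTER_CUBIC),cv2.resize(S["image"][160:240,270:345],(300,320),interpolation=cv2.INTER_CUBIC)]))
E
```

```text
Favg [-0.15 -0.17 -1.55] sd [0.05 0.23 0.04]
pos [ 0.5727 -0.0017  0.1531] jaw 76.4 tilt z [-0.  0. -1.] q7 1.38 shift [-0.376 -1.423  0.115] F [-0.1  -0.41 -1.58] w 0.0425 t 20.525
 turn [-1.000e-04 -3.000e-04  8.493e-01]
 turn [ 3.0000e-04 -1.0000e-04 -1.1507e+00]
S [379.2 386.7] 0.85 [ 0.57826174 -0.37967361  0.004     ]
S [340.3 317.7] 0.72 [ 0.57980193 -0.21733516  0.004     ]
S [360.9 350.7] 0.72 [ 0.58263345 -0.30182112  0.004     ]
T [396.6 204.3] 0.89 [ 0.57625776 -0.28915424  0.004     ]
T [428.6 202.9] 0.81 [ 0.58092417 -0.36836136  0.004     ]
T [366.1 201.1] 0.8 [ 0.58309491 -0.21405165  0.004     ]
((401.0, 205.5), (55.0, 104.0), 90.0)
```

View pics/c6.png

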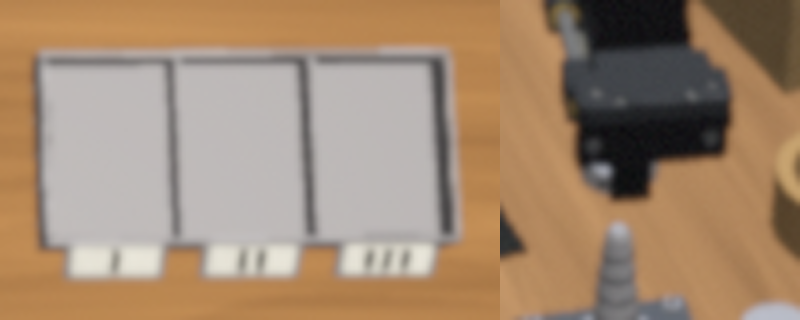

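>>> play_rows(
  motion=[
    [-0.04, -0.15, 0, 0, 0, 0.08, 0],
    [-0.08, -0.3, 0, 0, 0, 0.18, 0],
    [-0.12, -0.45, 0, 0, 0, 0.28, 0],
    [-0.16, -0.6, 0, 0, 0, 0.38, 0],
    [-0.2, -0.75, 0, 0, 0, 0.45, 0],
  ],
)

```text
time: 21.35
ee_pos: [0.5764, -0.1579, 0.1528]
eef_rot: [0.456, 0.89, -0.0, -0.0]
ft_force: [-0.1, -0.8, -1.3]
width: 0.0425
```

>>> play_rows(
  motion=[
    [0, 0, 0, 0, 0, 0.1, 0],
    [0, 0, 0, 0, 0, 0.2, 0],
    [0, 0, 0, 0, 0, 0.3, 0],
    [0, 0, 0, 0, 0, 0.4, 0],
    [0, 0, 0, 0, 0, 0.4, 0],
  ],
)

```text
time: 21.98
ee_pos: [0.5765, -0.1569, 0.1528]
eef_rot: [0.707, 0.707, -0.0, -0.0]
ft_force: [-0.1, -0.6, -2.2]
width: 0.0424
```

```bash
python3 - <<'E'
from h import *
mv((.580,-.297,.06),0)
E
```

```text
pos [ 0.5765 -0.1569  0.1528] jaw -0.0 tilt z [-0.001 -0.    -1.   ] q7 0.43 shift [-0.7    0.018  0.464] F [-0.13 -0.57 -2.17] w 0.0424 t 21.975
 turn [-0.0006  0.0002 -0.0001]
 turn [2.0000e-04 1.0000e-03 1.9999e+00]
```

>>> play_rows(
  motion=[
    [-0.2, 0.005, 0, 0, 0, 0, 0],
    [-0.45, 0.01, 0, 0, 0, 0, 0],
    [-0.7, 0.018, 0.1, 0, 0, 0, 0],
    [-0.7, 0.018, 0.3, 0, 0, 0, 0],
    [-0.7, 0.018, 0.46, 0, 0, 0, 0],
  ],
)

```text
time: 22.6
ee_pos: [0.5793, -0.2976, 0.0594]
eef_rot: [0.706, 0.708, -0.0, -0.001]
ft_force: [0.5, 0.4, -1.8]
width: 0.0425
```

>>> play_rows(
  motion=[
    [0, 0, 0.1, 0, 0, 0, 0],
    [0, 0, 0.19, 0, 0, 0, 0],
    [0, 0, 0.235, 0, 0, 0, 0],
    [0, 0, 0.25, 0, 0, 0, 0],
    [0, 0, 0.25, 0, 0, 0, 0],
  ],
)

```text
time: 23.22
ee_pos: [0.5805, -0.2972, 0.0119]
eef_rot: [0.707, 0.707, 0.0, 0.0]
ft_force: [0.6, 0.2, -1.0]
width: 0.0425
```

```bash
python3 - <<'E'
from h import *
favg(2);mv((.580,-.297,.0075),0)
S=eyes.camera("side")
u,v=proj(S,(.58,-.297,.02)).astype(int)
save("c7.png",cv2.resize(S["image"][v-60:v+45,u-70:u+70],(800,600),interpolation=cv2.INTER_CUBIC))
E
```

```text
Favg [ 0.34  0.43 -1.54] sd [0.32 0.02 0.12]
pos [ 0.5806 -0.2972  0.0121] jaw -0.1 tilt z [ 0.001 -0.    -1.   ] q7 0.75 shift [ 0.001 -0.003  0.023] F [ 0.02  0.4  -1.41] w 0.0428 t 23.325
 turn [ 0.0007  0.0002 -0.0006]
 turn [ 3.0000e-04 -1.1000e-03  1.9994e+00]
```

View pics/c7.png

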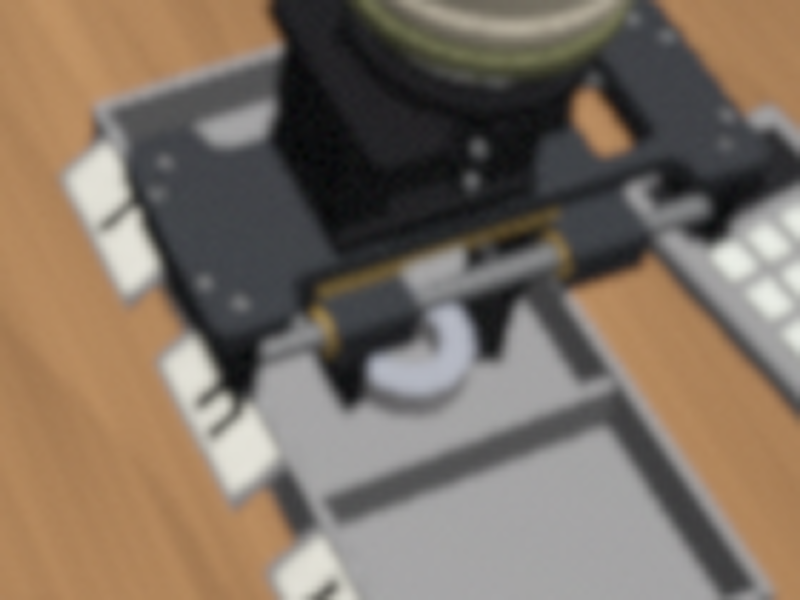

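The collar is held inside the middle (two-bar) compartment at crop (420,355), clear of the walls. I'll lower it to contact.

>>> play_rows(
  motion=[
    [0, 0, 0.008, 0, 0, 0, 0],
    [0, 0, 0.016, 0, 0, 0, 0],
    [0, 0, 0.019, 0, 0, 0, 0],
    [0, 0, 0.019, 0, 0, 0, 0],
  ],
)

```text
time: 23.88
ee_pos: [0.5801, -0.297, 0.0077]
eef_rot: [0.708, 0.707, 0.0, -0.0]
ft_force: [-1.3, 1.2, 2.4]
width: 0.0427
```

>>> play_rows(
  motion=[
    [0, 0, 0.003, 0, 0, 0, 0],
    [0, 0, 0.005, 0, 0, 0, 0],
    [0, 0, 0.005, 0, 0, 0, 0],
  ],
)

```text
time: 24.25
ee_pos: [0.5802, -0.297, 0.0076]
eef_rot: [0.708, 0.707, 0.0, -0.0]
ft_force: [-5.6, 4.2, 12.3]
width: 0.0429
```

Contact with the floor. I'll relax slightly, open just enough (about 56 mm), then retreat.

>>> play_rows(
  motion=[
    [0, 0, -0.005, 0, 0, 0, 0],
    [0, 0, -0.005, 0, 0, 0, 45],
    [0, 0, -0.005, 0, 0, 0, 60],
    [0, 0, -0.005, 0, 0, 0, 65],
    [0, 0, -0.005, 0, 0, 0, 65],
  ],
)

```text
time: 24.88
ee_pos: [0.58, -0.2971, 0.0073]
eef_rot: [0.708, 0.707, -0.0, -0.0]
ft_force: [0.8, -0.1, -0.1]
width: 0.0559
```

>>> play_rows(
  motion=[
    [0, 0, -0.03, 0, 0, 0, 65],
    [0, 0, -0.15, 0, 0, 0, 65],
    [0, 0, -0.4, 0, 0, 0, 65],
    [0, 0, -0.65, 0, 0, 0, 65],
    [0, 0, -0.9, 0, 0, 0, 65],
  ],
)

```text
time: 25.5
ee_pos: [0.5799, -0.2971, 0.1896]
eef_rot: [0.708, 0.707, 0.0, 0.0]
ft_force: [1.2, -0.5, 0.9]
width: 0.0566
```

>>> play_rows(
  motion=[
    [0.25, 0, 0, 0, 0, 0, 65],
    [0.5, 0, 0, 0, 0, 0, 65],
    [0.75, 0, 0, 0, 0, 0, 65],
    [1, 0, 0, 0, 0, 0, 65],
    [1, 0, 0, 0, 0, 0, 65],
  ],
)

```text
time: 26.12
ee_pos: [0.581, -0.0918, 0.1876]
eef_rot: [0.705, 0.709, 0.001, -0.001]
ft_force: [-1.2, -1.0, 0.0]
width: 0.057
```

```bash
python3 - <<'E'
from h import *
mv((.580,-.297,.2),0)
S=eyes.camera("side");T=eyes.camera("top")
save("c8.png",np.hstack([cv2.resize(T["image"][165:245,340:465],(450,320),interpolation=cv2.INTER_CUBIC),cv2.resize(S["image"][285:415,295:425],(320,320),interpolation=cv2.INTER_CUBIC)]))
for n,c in(("S",S),("T",T)):
    for d in eyes.landmark_of(c,"collar_a_mid")[:6]: print(n,np.round(d["xy"],1),round(d["p"],2),np.round(atz(c,d["xy"],.012),3))
E
```

```text
pos [ 0.581  -0.0918  0.1876] jaw 0.3 tilt z [ 0.     0.002 -1.   ] q7 0.3 shift [-1.026 -0.011 -0.064] F [-1.23 -1.03  0.02] w 0.057 t 26.125
 turn [ 0.0001 -0.0015  0.0038]
 turn [ 2.3000e-03  2.0000e-04 -1.9962e+00]
S [359.5 344.5] 0.81 [ 0.583 -0.293  0.012]
S [243.2 249.9] 0.75 [0.447 0.037 0.012]
S [181.8 223.6] 0.46 [0.327 0.185 0.012]
T [395.7 203.5] 0.65 [ 0.577 -0.285  0.012]
T [259.7 256. ] 0.53 [0.445 0.045 0.012]
T [198.9 303.5] 0.49 [0.332 0.186 0.012]
T [280.6 193.6] 0.29 [ 0.597 -0.004  0.012]
T [206.2 232.8] 0.17 [0.499 0.174 0.012]
```

View pics/c8.png

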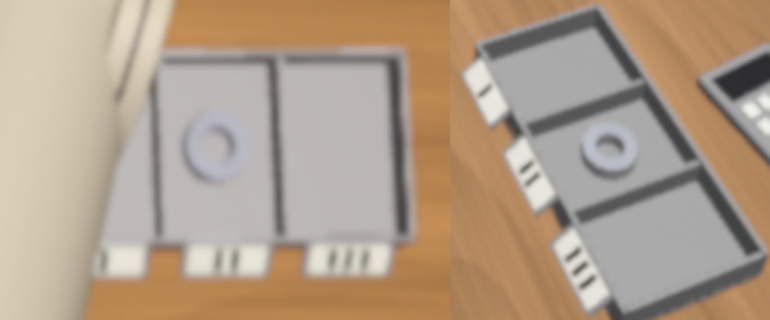

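The collar lies flat and central in the two-bar compartment (crop (217,146) top, (610,147) side), and the arm is clear.

```bash
python3 -c "
from h import *
print(job.close_job())"
```

```text
the job is handed in; nothing more can be done
None
```

The steel collar from the mat measured as bore 22 and now lies flat, released, near the centre of the middle, two-bar compartment. The job was handed in at about 26 s of the 70 s allowed.

- **Sizing:** I lowered the collar onto the gauge, easing it sideways as the cone pushed. It stopped with its lower edge at about 71 mm, in the second band. I pressed it home twice with about 7 N of push, below the 15 N limit.
- **Check on the gauge:** With the fingers open, the collar stayed level on the cone. The 62.5 and 47.5 mm grooves showed below it, which agrees with the second band.
- **Final check:** Both cameras show the collar flat in the two-bar compartment, and the arm was raised and clear.

**Disagreements and limits:**
- Early on, the bore looked like about 18 mm in the blurred top picture, which pointed to the 19 mm collar. The gauge contradicted this, and I went by the gauge.
- At set-down the force briefly reached about 14 N on the tray floor before I relaxed and opened the fingers.
- I could not measure the contact force on the cone directly. I inferred it from the push.
- I took no final picture to check the carton and the other things on the bench; no move came near them by plan.

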